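# Tighten the bamboo clip's thumbscrew with fingertip strokes

### The job

The bamboo clip on the edge of the little tea shelf nearest the robot has worked loose: stroke the wings of its red thumbscrew round clockwise (seen from above) with the fingertips, one stroke after another, lifting clear between strokes, until the screw is fully home and its rubber pad sits on the board. Push gently and never pinch the screw; leave the clip's neighbours and everything else standing where they are.

Things in the scene. Friction and masses are not known exactly. Their poses are not given: they have to be found in the camera images.
- clip: Fixed bamboo C-clip on the shelf's robot-side edge. Origin: where the vertical screw axis meets the board's top; x towards the plate (and the robot), y along the shelf, z up. Upright plate: 14 mm thick, 100 mm wide, front face 42 mm from the axis, top at z = 80 mm: it bars a finger from going right round; the free side is -x (over the board). Upper arm below the wings: 40 mm wide, x = -19 mm to the plate, top at z = 34 mm.
- screw (a joint): Turn of the red thumbscrew, rad, growing clockwise seen from above; starts at 1.0 to 4.2, home at 9.42, where it meets a firm stop. One wing points along the clip's +y turned clockwise by this value, the other opposite, so at home they are parallel to the plate. Light friction, 0.03 N m (1 to 2 N at a wing); it stays where it is left.
- hub (a point): Top centre of the red thumbscrew, on its axis; it sinks 4 mm a turn, from up to 70.4 mm above the board at the start to 65 mm when home. Hub 20 mm across; two upright wings on opposite sides, 6 mm thick, 22 mm high, tops level with the hub's, reach out to 34 mm from the axis (68 mm across).
- wing_tip (a point): Outer end of one of the two wings, at mid-height of the wing, 34 mm from the screw axis and 11 mm below the top.
- spindle: The screw's brass shaft with its black rubber pad, and the red thumbscrew that it carries. Origin: on the axis, at the underside of the pad; it is as high above the board as the gap still to be closed (up to 5.4 mm at the start, 0 when home).
- shelf: Fixed narrow wooden shelf: board 150 mm deep (its x), 660 mm long (its y), 15 mm thick, its top 65 mm above the table; origin on the table under the middle of the board.
- whisk: Bamboo whisk on a white porcelain holder, one loose piece, 58 mm wide, 110 mm high, standing near one end of the shelf. Origin: centre of its underside. To be left alone.
- caddy: Black plastic caddy, open box 85 x 75 x 85 mm high, loose, near the other end of the shelf. Origin: centre of its underside. To be left alone.
- cup_a: Small white ceramic cup, 60 mm across, 45 mm high, loose on the shelf to one side of the clip. Origin: centre of its underside. To be left alone.
- cup_b: The other small white cup, the same size, on the other side of the clip. To be left alone.
- bowl: Blue tea bowl, 120 mm across, 75 mm high, loose on the table beside the shelf. Origin: centre of its underside. To be left alone.
- tin: Copper tea tin with dark wooden cap, 68 mm across, 85 mm high, loose on the table at the other side. Origin: centre of its underside. To be left alone.

How it is judged:
By the outcome, as a careful person would: the job done as asked, in the order asked, and still so for the second after the job is handed in, with the robot touching nothing.
It also fails if it takes over 72 s, if anything falls off the work surface, if the arm or the gripper's body presses on something with over 40 N, if the wrist force passes 120 N, or if a joint passes its speed limit or range.

### The arm

A 6-joint arm with a two-finger parallel gripper is mounted at the origin on the work surface. World frame = base frame: x ahead of the robot, y to its left, z up, the work surface at z = 0. Lengths are in m, angles in rad, forces in N, time in s.
With the tool pointing down it reaches from about 0.25 to 0.775 m from the base axis. Payload 4 kg.
Tool frame: the origin (TCP) lies at the centre of the arm's flange, where the gripper is bolted on; the fingertips stand 199 mm ahead of it and the grasp point (between the pads) lies 180 mm ahead of it (robot.tcp_to_tips is the z of the fingertips in the tool frame, in m); z points along the fingers, y is the line along which they close (so a half turn about z gives the same grasp; the last joint's range is limited). The gripper opens to 94 mm and grips with 3 to 60 N. Pads are 16 mm wide; open, the fingers measure 119 mm over their backs; the gripper's body (75 mm by 177 mm) begins 78 mm behind the grasp point.
Start: joints at [-1.26, 0.087, 1.371, -0, 1.684, -0.103], TCP at [0.221, -0.504, 0.405] pointing down, gripper open.
Joint ranges: [-3.1, 3.1], [-0.76, 2.03], [0.27, 2.55], [-1.08, 4.22], [0.17, 2.65], [-2.57, 2.57]. Speed limits (rad/s): [2.79, 2.79, 3.14, 3.14, 3.14, 3.14].

### API

Orientations are given as [roll, pitch, yaw] about the fixed x, y, z axes, in that order (R = Rz(yaw) Ry(pitch) Rx(roll)).
In Python, from bench import robot gives the robot as it stands.
- The arm moves only by the tool play_rows, never from a script. Its arguments are lists of equal length, an entry for each row: "translation": the shift along the tool's x, y, z scaled (see below), a list of three; "twist": the turn, a rotation vector about the tool's x, y, z scaled (see below), a list of three; "gripper": the opening, from -1 (shut) to 1 (fully open). A call has 1 to 8 rows; each row shifts and turns the commanded pose from where the row before left it, along the tool's axes as they then stand; what a row does not reach is not made up. The controller multiplies each number of a shift by 0.04 m and each number of a turn by 0.1 rad. A row lasts 1/10 s, in which the tool goes at most 50 mm and 8.59 degrees, less where a joint would pass 70% of its speed; a pose out of reach is approached as far as the arm can. A call with a number of a shift or a turn outside -1 to 1 is refused whole. A call with a gripper value outside its range is refused whole. The fingers move at their own pace and stop on an object; the grip force is fixed at half the most. Time passes only in rows, so rows that do not move let the fingers close. It gives the time, the measured TCP pose, the force, the opening and the grip force at its end, in the units of the state.
- robot.get_obs(): the state, without advancing time (a new reading comes with each control period).
- robot.snapshot(name): name is "scene" or "side" or "wrist"; returns the picture (480x640x3 uint8, red, green, blue); there is no depth.
- robot.camera_model(name): a dict with "camera_matrix" (3x3 intrinsics, pixels), "rvec" (rotation vector, rad) and "tvec" (3), from world to camera coordinates, as OpenCV has them. Camera axes: x right, y down, z forward; pixel columns grow to the right and rows downward; lengths in m; the calibration is good to about 2 mm. A picture is of the moment at which its call begins: read the wrist's pose just before it. camera_model takes no time and is no camera call; for the wrist camera it gives the pose at the moment of the call.
- robot.close_job(): hands the job in; it is judged then, once.
Trained networks look in the newest picture that a camera, given by its name, has taken for a name from the list of things; names that differ only in an ending like _2 or _b are one class to them, and where a whole thing is asked for, a point or a joint stands for the part that bears it (a point fixed in the world has none). Each returns a list of dicts, best first, with "score" (0 to 1); they miss things now and then, are a little off and sometimes report something else, mostly with a low value. They report only what shows in the picture. A call takes as long as a camera call.
- robot.recognise(name, camera): "centre" ([x, y, z] in m, in world coordinates, good to about 4 mm: the middle of the surface that is visible of it).
- robot.spot_point(name, camera): "centre" ([x, y, z] in m, in world coordinates, good to about 4 mm: a listed point, or the origin of a listed thing).
The state is a dict: "time": time; "joint_positions": joint angles; "qvel": joint speeds; "joint_torque": joint torques, N m; "tool_pos": TCP position; "ee_rot": TCP orientation; "wrist_force": force on the tool from outside, world axes, zero at the start; "wrist_torque": the same for the moment, N m; "width": finger opening in m; "finger_force": force on a finger pad.
Only numpy, scipy, OpenCV 4.12 (cv2) and the standard library are available. Lean on these libraries where they do the work, as an engineer would, in place of code of your own. Each camera call takes 0.05 s, during which the arm holds its last target. There are 200 camera calls.

## Working session

There is one attempt and no reset: what is moved stays moved. The work goes in short steps, Python scripts to look and compute and a tool call to move; the robot and the scene stay as the last step left them, time stands still between calls to the robot, and variables do not carry over. Pictures are saved under pics/ and viewed, at most 10 in all, crops included, and the job is handed in when it is done.

Besides the shell and the picture viewer there is one more tool, called after "Request:" by a JSON object that holds its "fn" and its "kwargs", one argument or row to a line. play_rows: Moves the arm, as the interface text tells. Its arguments: {"type":"object","properties":{"translation":{"type":"array","items":{"type":"array","items":{"type":"number","minimum":-1,"maximum":1}}},"twist":{"type":"array","items":{"type":"array","items":{"type":"number","minimum":-1,"maximum":1}}},"gripper":{"type":"array","items":{"type":"number"}}},"required":["translation","twist","gripper"]}

```bash
mkdir -p pics
python3 - <<'E'
from bench import robot
import cv2, numpy as np
ims=[]
for c in ["scene","side"]:
    im=robot.snapshot(c); ims.append(im)
    cv2.imwrite(f"pics/{c}0.png",im[:,:,::-1])
    for n in ["clip","hub","wing_tip","shelf","spindle","cup_a"]:
        try:
            r=robot.spot_point(n,c); print(c,n,[(np.round(d["centre"],4).tolist(),round(d["score"],2)) for d in r[:3]])
        except Exception as e: print(c,n,e)
    m=robot.camera_model(c); R=cv2.Rodrigues(np.array(m["rvec"]))[0]; print(c,(-R.T@np.array(m["tvec"]).ravel()).round(3))
o=robot.get_obs(); print(o)
E
```

```text
scene clip [([0.4927, 0.1184, 0.0641], 0.61)]
scene hub [([0.4886, 0.1184, 0.1358], 0.48)]
scene wing_tip [([0.4631, 0.1449, 0.1226], 0.46)]
scene shelf [([0.5381, 0.045, 0.0013], 0.68), ([0.4914, 0.1219, 0.1369], 0.31)]
scene spindle [([0.4848, 0.1231, 0.0705], 0.58)]
scene cup_a [([0.569, -0.1362, 0.0663], 0.73), ([0.5431, 0.234, 0.0645], 0.58)]
scene [ 1.644 -0.691  1.001]
side clip [([0.4913, 0.1209, 0.0667], 0.6)]
side hub [([0.4903, 0.1187, 0.1319], 0.67)]
side wing_tip [([0.4626, 0.1434, 0.1279], 0.57)]
side shelf [([0.5428, 0.0433, -0.0027], 0.6)]
side spindle [([0.5403, 0.0456, -0.0021], 0.7), ([0.4889, 0.1254, 0.0699], 0.52)]
side cup_a [([0.5732, -0.1371, 0.067], 0.74), ([0.5397, 0.2318, 0.0664], 0.56), ([0.5433, 0.0421, -0.0015], 0.35)]
side [-0.225  0.726  1.176]
{'time': 0.7, 'joint_positions': array([-1.26013534e+00,  8.71488749e-02,  1.37066889e+00, -3.19850602e-07,
        1.68360179e+00, -1.03086403e-01]), 'qvel': array([ 4.18092816e-04,  5.78504312e-04, -3.27543559e-04, -2.14533327e-03,
       -3.49868388e-04,  1.11706499e-05]), 'joint_torque': array([-9.24904161e-04, -3.39907944e+01, -3.02518809e+01,  7.17821438e-02,
        2.36049062e-02, -7.65968792e-06]), 'tool_pos': array([ 0.22112427, -0.50358356,  0.40474965]), 'ee_rot': array([3.14142051e+00, 1.81287260e-05, 4.13747355e-01]), 'wrist_force': array([ 0.22872571, -0.4466091 ,  0.40053348]), 'wrist_torque': array([-0.02952904, -0.03813415,  0.00123685]), 'finger_force': 0.0, 'width': 0.09381294542752151}
```

View pics/scene0.png

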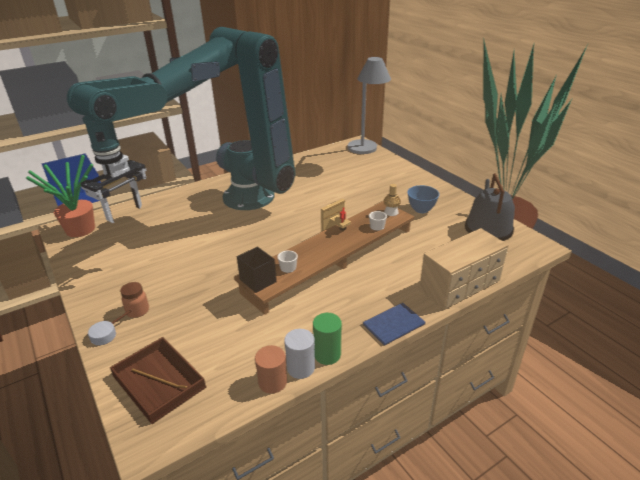

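View pics/side0.png

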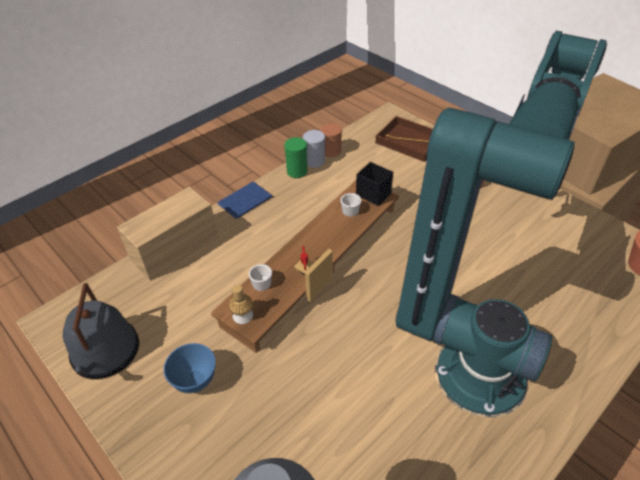

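The pictures show the shelf running diagonally. The red screw is at about (342,215) in scene and (305,258) in side, and cup_b and the whisk are close by on its left. The network points agree with this, giving the axis at about (0.490, 0.119).

```bash
cat > h.py <<'E'
from bench import robot
import cv2, numpy as np
from scipy.spatial.transform import Rotation as Ro
def cam(c):
    m=robot.camera_model(c); return np.array(m["camera_matrix"]),cv2.Rodrigues(np.array(m["rvec"]))[0],np.array(m["tvec"]).ravel()
def ray(c,uv,z):
    K,R,t=cam(c); d=R.T@np.linalg.inv(K)@np.array([*uv,1.]); o=-R.T@t
    return o+d*(z-o[2])/d[2]
def proj(c,P):
    K,R,t=cam(c); p=K@(R@np.asarray(P,float)+t); return p[:2]/p[2]
def sp(c,ns,k=2):
    for n in ns:
        print(c,n,[(np.round(d["centre"],4).tolist(),round(d["score"],2)) for d in robot.spot_point(n,c)[:k]])
def tool():
    o=robot.get_obs(); return np.array(o["tool_pos"]),Ro.from_euler("xyz",o["ee_rot"])
E
python3 - <<'E'
from h import *
a=ray("side",(258,338),.065);b=ray("side",(395,203),.065);print(a,b,np.arctan2(*(b-a)[:2]))
sp("side",["whisk","caddy"],1)
K,R,t=cam("wrist");p,T=tool()
print("cam in tool",T.inv().apply(-R.T@t-p),"axis",T.inv().apply(R[2]),K[0,0])
E
```

```text
[0.41594233 0.34388825 0.065     ] [ 0.4984746  -0.25701153  0.065     ] 3.005098861372577
side whisk [([0.4962, 0.3274, 0.0614], 0.8)]
side caddy [([0.5747, -0.2398, 0.0674], 0.82)]
cam in tool [ 0.07220215 -0.00039313  0.01961539] axis [-2.47903732e-01  2.96975367e-04  9.68784626e-01] 399.2258860573903
```

Request:
{"fn": "play_rows", "kwargs": {
  "translation": [
    [0.66, -0.7, -0.375],
    [0.66, -0.7, 0],
    [0.66, -0.7, 0],
    [0.66, -0.7, 0],
    [0.66, -0.7, 0],
    [0.66, -0.7, 0],
    [0.66, -0.7, 0],
    [0.66, -0.7, 0]
  ],
  "twist": [
    [0, 0, 0],
    [0, 0, 0],
    [0, 0, 0],
    [0, 0, 0],
    [0, 0, 0],
    [0, 0, 0],
    [0, 0, 0],
    [0, 0, 0]
  ],
  "gripper": [-1, -1, -1, -1, -1, -1, -1, -1]
}}

```text
time: 1.6
tool_pos: [0.3245, -0.212, 0.4199]
ee_rot: [3.141, -0.0, 0.413]
wrist_force: [1.0, 0.2, -0.0]
width: 0.0328
finger_force: 0.0
```

Request:
{"fn": "play_rows", "kwargs": {
  "translation": [
    [0.66, -0.7, 0],
    [0.66, -0.7, 0],
    [0.66, -0.7, 0],
    [0.66, -0.7, 0],
    [0.66, -0.7, 0],
    [0.66, -0.7, 0],
    [0.66, -0.7, 0],
    [0.66, -0.7, 0]
  ],
  "twist": [
    [0, 0, 0],
    [0, 0, 0],
    [0, 0, 0],
    [0, 0, 0],
    [0, 0, 0],
    [0, 0, 0],
    [0, 0, 0],
    [0, 0, 0]
  ],
  "gripper": [-1, -1, -1, -1, -1, -1, -1, -1]
}}

```text
time: 2.4
tool_pos: [0.4278, 0.0782, 0.4199]
ee_rot: [3.141, -0.001, 0.414]
wrist_force: [0.3, -0.5, -0.3]
width: 0.0004
finger_force: 0.0
```

Request:
{"fn": "play_rows", "kwargs": {
  "translation": [
    [0.66, -0.7, 0],
    [0, 0, 0],
    [0, 0, 0],
    [0, 0, 0],
    [0, 0, 0]
  ],
  "twist": [
    [0, 0, 0],
    [0, 0, 0.9],
    [0, 0, 0.9],
    [0, 0, 0.94],
    [0, 0, 0]
  ],
  "gripper": [-1, -1, -1, -1, -1]
}}

```text
time: 2.9
tool_pos: [0.4406, 0.1129, 0.4197]
ee_rot: [3.141, -0.0, 0.14]
wrist_force: [-0.2, -0.3, -0.1]
width: 0.0007
finger_force: 0.0
```

Run:
```python
from h import *
o=robot.get_obs();print(o["time"],o["tool_pos"],o["ee_rot"],o["width"],o["wrist_force"],o["joint_positions"][5])
im=robot.snapshot("wrist");cv2.imwrite("pics/w0.png",im[:,:,::-1])
sp("wrist",["hub","wing_tip","clip","cup_a"])
```

```text
2.9 [0.44063917 0.11289017 0.41971398] [ 3.14149052e+00 -7.43395062e-05  1.40416438e-01] 0.0006936458394622873 [-0.18973917 -0.29078824 -0.10742664] 1.5564465192188977
wrist hub [([0.4914, 0.1214, 0.1333], 0.76)]
wrist wing_tip [([0.4616, 0.1385, 0.1266], 0.75), ([0.491, 0.1211, 0.1349], 0.31)]
wrist clip [([0.4897, 0.1222, 0.0658], 0.68)]
wrist cup_a [([0.5378, 0.2251, 0.068], 0.86), ([0.4913, 0.1189, 0.1332], 0.22)]
```

View pics/w0.png

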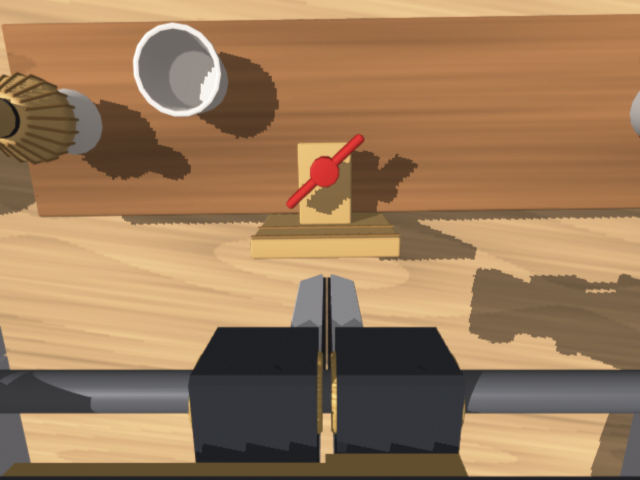

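The wrist view shows the red hub at (324,172) with wing tips at (361,138) and (290,206), the plate below it and cup_b at upper left. Next I'll get the exact axis and angle from a red mask.

```bash
cat >> h.py <<'E'
def red(zh,c="wrist",name=None):
    im=robot.snapshot(c)
    if name: cv2.imwrite(name,im[:,:,::-1])
    h=cv2.cvtColor(im,cv2.COLOR_RGB2HSV)
    m=(((h[...,0]<6)|(h[...,0]>172))&(h[...,1]>190)&(h[...,2]>80)).astype(np.uint8)
    n,l,s,_=cv2.connectedComponentsWithStats(m); 
    k=1+np.argmax(s[1:,4]); ys,xs=np.where(l==k)
    P=np.array([ray(c,(x,y),zh)[:2] for x,y in zip(xs,ys)])
    (cx,cy),(w,hh),_=r=cv2.minAreaRect(P.astype(np.float32)*1000)
    u=np.linalg.svd(P-P.mean(0),full_matrices=False)[2][0]
    return len(P),P.mean(0),np.array([cx,cy])/1000,(w,hh),u
E
python3 - <<'E'
from h import *
for z in(.1345,.128):print(z,red(z))
for a,b,z in [((45,216),(630,208),.065),((5,25),(635,14),.065),((251,237),(399,236),.145)]:
    a=ray("wrist",a,z);b=ray("wrist",b,z);d=b-a;print(a,b,"yaw",np.arctan2(d[0],-d[1]))
print(ray("wrist",(324,172),.1345))
E
```

```text
0.1345 (1192, array([0.49144862, 0.1212745 ]), array([0.49039603, 0.12166801]), (17.726770401000977, 65.33091735839844), array([-0.78044706,  0.62522187]))
0.128 (1184, array([0.49095979, 0.12122181]), array([0.48981622, 0.12165935]), (18.15989875793457, 66.80438232421875), array([-0.78071008,  0.6248934 ]))
[0.41445841 0.3517008  0.065     ] [ 0.4913496  -0.14014829  0.065     ] yaw 0.15507565814701446
[0.56014337 0.37709771 0.065     ] [ 0.63492376 -0.09529735  0.065     ] yaw 0.15699776425678386
[0.44256815 0.16334727 0.145     ] [0.45694403 0.06703412 0.145     ] yaw 0.14816799439360778
[0.49037222 0.1216133  0.1345    ]
```

Request:
{"fn": "play_rows", "kwargs": {
  "translation": [
    [0, 0, 0],
    [0.92, -0.14, 0],
    [0.92, -0.14, 0],
    [0, 0, 0.75],
    [0, 0, 0.75],
    [0, 0, 0]
  ],
  "twist": [
    [0, 0, -0.15],
    [0, 0, 0],
    [0, 0, 0],
    [0, 0, 0],
    [0, 0, 0],
    [0, 0, 0]
  ],
  "gripper": [-1, -1, -1, -1, -1, -1]
}}

```text
time: 3.85
tool_pos: [0.5109, 0.135, 0.3544]
ee_rot: [3.142, 0.011, 0.156]
wrist_force: [0.1, -0.2, 0.1]
width: 0.0002
finger_force: 0.0
```

```bash
cat >> h.py <<'E'
H=np.array([.4905,.1207]);YAW=.155
def rel():
    p,T=tool(); d=(p[:2]-H)*1000; c,s=np.cos(YAW),np.sin(YAW)
    return np.array([c*d[0]+s*d[1], s*d[0]-c*d[1], p[2]*1000]).round(1), np.array(robot.get_obs()["wrist_force"]).round(1)
E
python3 - <<'E'
from h import *
print(rel(),robot.get_obs()["ee_rot"])
im=robot.snapshot("wrist");a=im
b=robot.snapshot("side"); u=proj("side",[.49,.12,.14]).astype(int);print(u)
b=cv2.resize(b[u[1]-60:u[1]+60,u[0]-80:u[0]+80],(400,300),interpolation=2)
cv2.imwrite("pics/w1.png",np.hstack([cv2.resize(a,(400,300)),b])[:,:,::-1])
E
```

```text
(array([ 22.3, -11. , 354.4]), array([ 0.1, -0.2,  0.1])) [3.14153391 0.01057871 0.15551533]
[304 252]
```

View pics/w1.png

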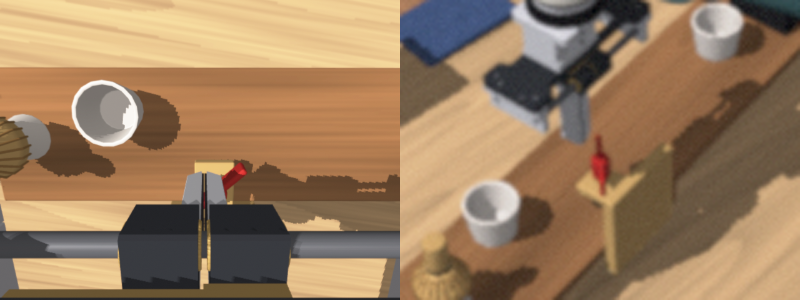

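The finger is clear, on the shelf side of the wings (wrist (205,185), wing at (238,170)). The tool has picked up a small pitch, so I'll check that.

Request:
{"fn": "play_rows", "kwargs": {
  "translation": [
    [0, 0, 0],
    [0, 0, 0]
  ],
  "twist": [
    [0, 0, 0],
    [0, 0, 0]
  ],
  "gripper": [-1, -1]
}}

```text
time: 4.15
tool_pos: [0.5119, 0.1351, 0.3621]
ee_rot: [3.141, -0.004, 0.155]
wrist_force: [-0.2, -0.7, 0.6]
width: 0.0003
finger_force: 0.0
```

Run:
```python
from h import *
o=robot.get_obs();print(rel(),o["ee_rot"],o["joint_positions"],o["qvel"])
```

```text
(array([ 23.4, -11. , 362.1]), array([-0.2, -0.7,  0.6])) [ 3.14148032 -0.00429874  0.15490572] [ 1.51002345e-01  5.22635606e-02  1.49211043e+00 -9.55763731e-05
  1.59291952e+00  1.56689087e+00] [-0.001611    0.00196289  0.00455836 -0.00116779 -0.00300344  0.00122094]
```

Request:
{"fn": "play_rows", "kwargs": {
  "translation": [
    [0, 0, 0.4],
    [0, 0, 0.4],
    [0, 0, 0.3],
    [0, 0, 0.15],
    [0, 0, 0],
    [0.04, 0.106, 0],
    [0.02, 0.112, 0],
    [0, 0.113, 0]
  ],
  "twist": [
    [0, 0, 0],
    [0, 0, 0],
    [0, 0, 0],
    [0, 0, 0],
    [0, 0, 0],
    [0, 0, 0],
    [0, 0, 0],
    [0, 0, 0]
  ],
  "gripper": [-1, -1, -1, -1, -1, -1, -1, -1]
}}

```text
time: 4.95
tool_pos: [0.5165, 0.1221, 0.3105]
ee_rot: [-3.141, -0.002, 0.155]
wrist_force: [0.5, 2.6, 0.3]
width: 0.0008
finger_force: 0.7
```

Request:
{"fn": "play_rows", "kwargs": {
  "translation": [
    [-0.02, 0.112, 0],
    [-0.039, 0.106, 0],
    [-0.057, 0.098, 0],
    [-0.073, 0.087, 0]
  ],
  "twist": [
    [0, 0, 0],
    [0, 0, 0],
    [0, 0, 0],
    [0, 0, 0]
  ],
  "gripper": [-1, -1, -1, -1]
}}

```text
time: 5.35
tool_pos: [0.511, 0.1049, 0.3097]
ee_rot: [3.141, -0.0, 0.155]
wrist_force: [1.1, 1.4, -0.3]
width: 0.0007
finger_force: 0.5
```

Run:
```python
from h import *
o=robot.get_obs();print(rel(),o["ee_rot"])
b=robot.snapshot("side");u=(304,252)
b=cv2.resize(b[u[1]-60:u[1]+60,u[0]-80:u[0]+80],(640,480),interpolation=2)
cv2.imwrite("pics/s2.png",b[:,:,::-1])
```

```text
(array([ 17.8,  18.8, 309.7]), array([ 1.1,  1.4, -0.3])) [ 3.14143459e+00 -3.45447414e-04  1.54637360e-01]
```

View pics/s2.png

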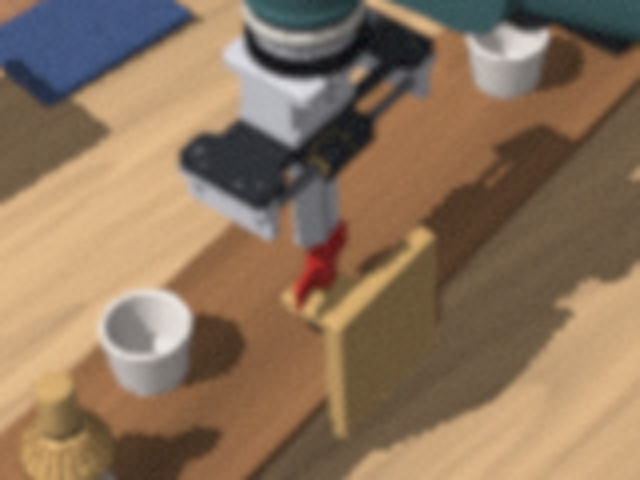

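Request:
{"fn": "play_rows", "kwargs": {
  "translation": [
    [-0.087, 0.073, 0],
    [-0.098, 0.057, 0],
    [-0.106, 0.039, 0],
    [-0.112, 0.02, 0],
    [0, 0, 0],
    [0.1, 0, 0],
    [0, 0, -0.5],
    [0, 0, -0.7]
  ],
  "twist": [
    [0, 0, 0],
    [0, 0, 0],
    [0, 0, 0],
    [0, 0, 0],
    [0, 0, 0],
    [0, 0, 0],
    [0, 0, 0],
    [0, 0, 0]
  ],
  "gripper": [-1, -1, -1, -1, -1, -1, -1, -1]
}}

```text
time: 6.2
tool_pos: [0.4998, 0.0959, 0.3557]
ee_rot: [-3.142, 0.007, 0.155]
wrist_force: [0.7, -1.2, -0.4]
width: 0.0006
finger_force: 0.0
```

```bash
cat >> h.py <<'E'
def wing(c="side",zh=.125):
    n,_,ctr,wh,u=red(zh,c); cc,s=np.cos(YAW),np.sin(YAW)
    t=np.array([cc*u[0]+s*u[1], s*u[0]-cc*u[1]])
    return n,"phi",round(np.degrees(np.arctan2(t[1],-t[0]))%180,1),wh
E
python3 - <<'E'
from h import *
print(rel());
for c in("wrist","scene","side"): print(c,wing(c,.133)); sp(c,["wing_tip","hub"])
E
```

```text
(array([  5.3,  26. , 355.7]), array([ 0.7, -1.2, -0.4]))
wrist (1990, 'phi', np.float64(53.0), (47.49245834350586, 23.66482925415039))
wrist wing_tip [([0.5064, 0.1481, 0.1217], 0.67)]
wrist hub [([0.4911, 0.1215, 0.1344], 0.58)]Traceback (most recent call last):
  File "<stdin>", line 3, in <module>
  File "h.py", line 32, in wing
    n,_,ctr,wh,u=red(zh,c); cc,s=np.cos(YAW),np.sin(YAW)
                 ~~~^^^^^^
  File "h.py", line 22, in red
    k=1+np.argmax(s[1:,4]); ys,xs=np.where(l==k)
        ~~~~~~~~~^^^^^^^^^
    return _wrapfunc(a, 'argmax', axis=axis, out=out, **kwds)
    return bound(*args, **kwds)
ValueError: attempt to get argmax of an empty sequence
```

Request:
{"fn": "play_rows", "kwargs": {
  "translation": [
    [-0.21, -0.62, 0],
    [-0.21, -0.62, 0],
    [0, 0, 0],
    [0, 0, 0.35],
    [0, 0, 0.35],
    [0, 0, 0.3],
    [0, 0, 0.15],
    [0, 0, 0]
  ],
  "twist": [
    [0, 0, 0],
    [0, 0, 0],
    [0, 0, 0],
    [0, 0, 0],
    [0, 0, 0],
    [0, 0, 0],
    [0, 0, 0],
    [0, 0, 0]
  ],
  "gripper": [-1, -1, -1, -1, -1, -1, -1, -1]
}}

```text
time: 7.2
tool_pos: [0.4758, 0.1419, 0.3096]
ee_rot: [3.141, 0.004, 0.154]
wrist_force: [0.3, 0.1, -0.1]
width: 0.0004
finger_force: 0.0
```

```bash
python3 -c "
from h import *
print(rel(),robot.get_obs()['ee_rot'])"
```

```text
(array([-11.2, -23.2, 309.6]), array([ 0.3,  0.1, -0.1])) [3.14133744 0.00364528 0.15394037]
```

Request:
{"fn": "play_rows", "kwargs": {
  "translation": [
    [0.106, -0.039, 0],
    [0.112, -0.02, 0],
    [0.113, 0, 0],
    [0.112, 0.02, 0],
    [0.106, 0.039, 0],
    [0.098, 0.057, 0],
    [0.087, 0.073, 0],
    [0.073, 0.087, 0]
  ],
  "twist": [
    [0, 0, 0],
    [0, 0, 0],
    [0, 0, 0],
    [0, 0, 0],
    [0, 0, 0],
    [0, 0, 0],
    [0, 0, 0],
    [0, 0, 0]
  ],
  "gripper": [-1, -1, -1, -1, -1, -1, -1, -1]
}}

```text
time: 8.0
tool_pos: [0.5097, 0.1387, 0.3117]
ee_rot: [-3.141, -0.0, 0.155]
wrist_force: [-1.9, 2.7, -0.0]
width: 0.0001
finger_force: 1.2
```

```bash
python3 -c "
from h import *
print(rel(),robot.get_obs()['ee_rot'])"
```

```text
(array([ 21.7, -14.9, 311.7]), array([-1.9,  2.7, -0. ])) [-3.14112387e+00 -3.53367165e-04  1.54890621e-01]
```

Request:
{"fn": "play_rows", "kwargs": {
  "translation": [
    [0.057, 0.098, 0],
    [0.039, 0.106, 0],
    [0.02, 0.112, 0],
    [0, 0.113, 0],
    [-0.02, 0.112, 0],
    [-0.039, 0.106, 0],
    [-0.057, 0.098, 0],
    [-0.073, 0.087, 0]
  ],
  "twist": [
    [0, 0, 0],
    [0, 0, 0],
    [0, 0, 0],
    [0, 0, 0],
    [0, 0, 0],
    [0, 0, 0],
    [0, 0, 0],
    [0, 0, 0]
  ],
  "gripper": [-1, -1, -1, -1, -1, -1, -1, -1]
}}

```text
time: 8.8
tool_pos: [0.5115, 0.1049, 0.3118]
ee_rot: [3.141, -0.001, 0.155]
wrist_force: [0.9, 0.5, 0.1]
width: 0.0003
finger_force: 0.5
```

Request:
{"fn": "play_rows", "kwargs": {
  "translation": [
    [-0.087, 0.073, 0],
    [-0.098, 0.057, 0],
    [-0.106, 0.039, 0],
    [-0.112, 0.02, 0],
    [0, 0, 0],
    [0.1, 0, 0],
    [0, 0, -0.5],
    [0, 0, -0.7]
  ],
  "twist": [
    [0, 0, 0],
    [0, 0, 0],
    [0, 0, 0],
    [0, 0, 0],
    [0, 0, 0],
    [0, 0, 0],
    [0, 0, 0],
    [0, 0, 0]
  ],
  "gripper": [-1, -1, -1, -1, -1, -1, -1, -1]
}}

```text
time: 9.6
tool_pos: [0.5002, 0.096, 0.3577]
ee_rot: [3.142, 0.007, 0.155]
wrist_force: [0.5, 0.3, -0.6]
width: 0.0005
finger_force: 0.0
```

Run:
```python
from h import *
print(rel()); print(wing("wrist",.131)); sp("wrist",["wing_tip","hub"])
```

```text
(array([  5.8,  25.9, 357.7]), array([ 0.5,  0.3, -0.6]))
(1907, 'phi', np.float64(54.7), (45.507896423339844, 24.470977783203125))
wrist wing_tip []
wrist hub [([0.4902, 0.1209, 0.1325], 0.63)]
```

Request:
{"fn": "play_rows", "kwargs": {
  "translation": [
    [-0.21, -0.62, 0],
    [-0.21, -0.62, 0],
    [0, 0, 0],
    [0, 0, 0.35],
    [0, 0, 0.35],
    [0, 0, 0.33],
    [0, 0, 0.15],
    [0, 0, 0]
  ],
  "twist": [
    [0, 0, 0],
    [0, 0, 0],
    [0, 0, 0],
    [0, 0, 0],
    [0, 0, 0],
    [0, 0, 0],
    [0, 0, 0],
    [0, 0, 0]
  ],
  "gripper": [-1, -1, -1, -1, -1, -1, -1, -1]
}}

```text
time: 10.55
tool_pos: [0.4762, 0.142, 0.3103]
ee_rot: [3.141, 0.004, 0.154]
wrist_force: [-0.7, 0.4, 0.8]
width: 0.0005
finger_force: 0.0
```

Request:
{"fn": "play_rows", "kwargs": {
  "translation": [
    [0.106, -0.039, 0],
    [0.112, -0.02, 0],
    [0.113, 0, 0],
    [0.112, 0.02, 0],
    [0.106, 0.039, 0],
    [0.098, 0.057, 0],
    [0.087, 0.073, 0],
    [0.073, 0.087, 0]
  ],
  "twist": [
    [0, 0, 0],
    [0, 0, 0],
    [0, 0, 0],
    [0, 0, 0],
    [0, 0, 0],
    [0, 0, 0],
    [0, 0, 0],
    [0, 0, 0]
  ],
  "gripper": [-1, -1, -1, -1, -1, -1, -1, -1]
}}

```text
time: 11.35
tool_pos: [0.5101, 0.1388, 0.3126]
ee_rot: [-3.141, -0.001, 0.155]
wrist_force: [-2.1, 2.1, 0.4]
width: 0.0002
finger_force: 1.2
```

Request:
{"fn": "play_rows", "kwargs": {
  "translation": [
    [0.057, 0.098, 0],
    [0.039, 0.106, 0],
    [0.02, 0.112, 0],
    [0, 0.113, 0],
    [-0.02, 0.112, 0],
    [-0.039, 0.106, 0],
    [-0.057, 0.098, 0],
    [-0.073, 0.087, 0]
  ],
  "twist": [
    [0, 0, 0],
    [0, 0, 0],
    [0, 0, 0],
    [0, 0, 0],
    [0, 0, 0],
    [0, 0, 0],
    [0, 0, 0],
    [0, 0, 0]
  ],
  "gripper": [-1, -1, -1, -1, -1, -1, -1, -1]
}}

```text
time: 12.15
tool_pos: [0.5119, 0.1051, 0.3126]
ee_rot: [3.141, -0.001, 0.155]
wrist_force: [0.3, 0.9, 0.2]
width: 0.0005
finger_force: 0.5
```

Request:
{"fn": "play_rows", "kwargs": {
  "translation": [
    [0, 0, 0],
    [-0.04, 0.036, 0],
    [0, 0, 0]
  ],
  "twist": [
    [0, 0, 0],
    [0, 0, 0],
    [0, 0, 0]
  ],
  "gripper": [-1, -1, -1]
}}

```text
time: 12.45
tool_pos: [0.5105, 0.1038, 0.3125]
ee_rot: [3.141, -0.0, 0.155]
wrist_force: [0.2, 0.7, 0.3]
width: 0.0006
finger_force: 0.2
```

Run:
```python
from h import *
print(rel()); print(wing("wrist",.13)); sp("wrist",["wing_tip","hub"])
```

```text
(array([ 17.1,  19.8, 312.5]), array([0.2, 0.7, 0.3]))
(525, 'phi', np.float64(117.4), (10.331319808959961, 25.407875061035156))
wrist wing_tip []
wrist hub []
```

Request:
{"fn": "play_rows", "kwargs": {
  "translation": [
    [-0.04, 0.025, 0],
    [-0.03, 0.015, 0],
    [-0.03, 0.01, 0],
    [0, 0, 0]
  ],
  "twist": [
    [0, 0, 0],
    [0, 0, 0],
    [0, 0, 0],
    [0, 0, 0]
  ],
  "gripper": [-1, -1, -1, -1]
}}

```text
time: 13.0
tool_pos: [0.5068, 0.1013, 0.3124]
ee_rot: [3.141, 0.0, 0.155]
wrist_force: [0.6, 0.9, -0.6]
width: 0.0006
finger_force: 0.3
```

Request:
{"fn": "play_rows", "kwargs": {
  "translation": [
    [-0.02, 0, 0],
    [0, 0, 0]
  ],
  "twist": [
    [0, 0, 0],
    [0, 0, 0]
  ],
  "gripper": [-1, -1]
}}

```text
time: 13.2
tool_pos: [0.5061, 0.1012, 0.3124]
ee_rot: [3.141, 0.0, 0.155]
wrist_force: [-0.5, 0.2, 0.2]
width: 0.0003
finger_force: 0.3
```

Request:
{"fn": "play_rows", "kwargs": {
  "translation": [
    [-0.02, 0, 0],
    [0, 0, 0]
  ],
  "twist": [
    [0, 0, 0],
    [0, 0, 0]
  ],
  "gripper": [-1, -1]
}}

```text
time: 13.4
tool_pos: [0.5055, 0.1011, 0.3125]
ee_rot: [3.141, -0.001, 0.155]
wrist_force: [1.2, 0.8, -0.5]
width: 0.0006
finger_force: 0.8
```

Request:
{"fn": "play_rows", "kwargs": {
  "translation": [
    [-0.02, 0, 0],
    [0, 0, 0]
  ],
  "twist": [
    [0, 0, 0],
    [0, 0, 0]
  ],
  "gripper": [-1, -1]
}}

```text
time: 13.6
tool_pos: [0.5049, 0.101, 0.3126]
ee_rot: [3.142, -0.002, 0.155]
wrist_force: [3.9, 0.4, -1.4]
width: 0.0006
finger_force: 1.9
```

```bash
python3 -c "
from h import *
print(rel(),robot.get_obs()['ee_rot'])"
```

```text
(array([ 11.2,  21.7, 312.6]), array([ 3.9,  0.4, -1.4])) [ 3.14150675e+00 -1.84767710e-03  1.54723663e-01]
```

Request:
{"fn": "play_rows", "kwargs": {
  "translation": [
    [-0.02, 0, 0],
    [0, 0, 0]
  ],
  "twist": [
    [0, 0, 0],
    [0, 0, 0]
  ],
  "gripper": [-1, -1]
}}

```text
time: 13.8
tool_pos: [0.5044, 0.1009, 0.3126]
ee_rot: [3.142, -0.003, 0.155]
wrist_force: [5.3, 1.6, -3.5]
width: 0.0004
finger_force: 2.8
```

Request:
{"fn": "play_rows", "kwargs": {
  "translation": [
    [-0.015, 0, 0],
    [0, 0, 0]
  ],
  "twist": [
    [0, 0, 0],
    [0, 0, 0]
  ],
  "gripper": [-1, -1]
}}

```text
time: 14.0
tool_pos: [0.504, 0.1009, 0.3126]
ee_rot: [3.142, -0.004, 0.155]
wrist_force: [6.5, 1.3, -4.2]
width: 0.0003
finger_force: 3.4
```

The force now climbs linearly, so the screw is on its stop. I'll back off, lift clear and check.

Request:
{"fn": "play_rows", "kwargs": {
  "translation": [
    [0.1, 0, 0],
    [0.2, 0, 0],
    [0, 0, -0.5],
    [0, 0, -0.8],
    [-0.7, -0.2, -0.8],
    [-0.9, -0.3, -0.5],
    [0, 0, 0],
    [0, 0, 0]
  ],
  "twist": [
    [0, 0, 0],
    [0, 0, 0],
    [0, 0, 0],
    [0, 0, 0],
    [0, 0, 0],
    [0, 0, 0],
    [0, 0, 0],
    [0, 0, 0]
  ],
  "gripper": [-1, -1, -1, -1, -1, -1, -1, -1]
}}

```text
time: 14.8
tool_pos: [0.4484, 0.1126, 0.4171]
ee_rot: [3.141, -0.001, 0.155]
wrist_force: [-1.4, 0.0, -0.8]
width: 0.0009
finger_force: 0.0
```

Run:
```python
from h import *
print(rel()); print(red(.13,"wrist","pics/w3.png")); print(wing("wrist",.13)); sp("wrist",["wing_tip","hub","spindle","cup_a"])
```

```text
(array([-42.8,   1.5, 417.1]), array([-1.4,  0. , -0.8]))
(1308, array([0.49103548, 0.12140832]), array([0.49105566, 0.1217168 ]), (64.84845733642578, 18.8832950592041), array([ 0.15873255, -0.98732162]))
(1331, 'phi', np.float64(90.1), (18.865760803222656, 64.8373031616211))
wrist wing_tip [([0.4868, 0.1523, 0.1215], 0.82)]
wrist hub [([0.4909, 0.122, 0.127], 0.89), ([0.4835, 0.151, 0.1213], 0.21)]
wrist spindle [([0.4899, 0.1203, 0.0679], 0.61)]
wrist cup_a [([0.5399, 0.2252, 0.0694], 0.68), ([0.4916, 0.1187, 0.0664], 0.21)]
```

View pics/w3.png

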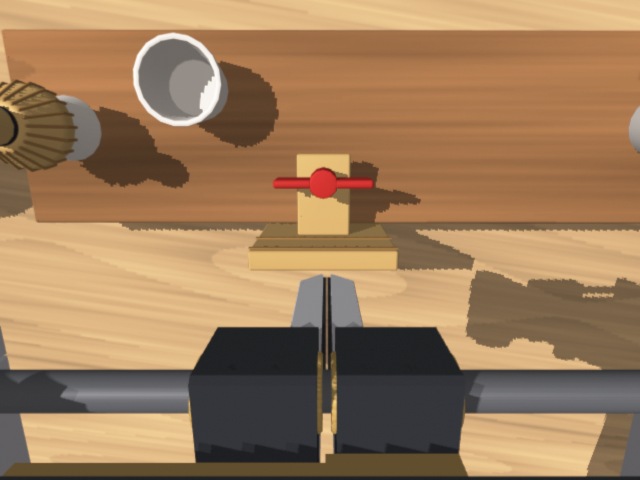

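The wings at (273–374,183) lie parallel to the plate (90.1°), the hub is at z ≈ 0.127–0.13, and the cup and whisk have not moved. I'm handing in.

```bash
python3 -c "
from bench import robot
print(robot.close_job())"
```

```text
the job is handed in; nothing more can be done
None
```

The thumbscrew is fully home after three gentle clockwise strokes: it met its firm stop with the wings parallel to the plate. The cup and whisk beside the clip had not moved in the last picture, and I handed the job in at about 15 s with the arm clear.

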